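Match the slope of a pair of tracing desks

ROBOT

A 7-joint arm with a two-finger parallel gripper is mounted at the origin on the work surface. World frame = base frame: x ahead of the robot, y to its left, z up, the work surface at z = 0. Lengths are in m, angles in rad, forces in N, time in s.
With the tool pointing down it reaches from about 0.35 to 0.775 m from the base axis. Payload 3.1 kg.
Tool frame: the origin (TCP) lies between the finger pads; the fingertips stand 8 mm ahead of it and the grasp point (between the pads) lies 11 mm behind it (ctrl.tip_reach is the distance from the TCP to the fingertips, in m); z points along the fingers, y is the line along which they close (so a half turn about z gives the same grasp; the last joint's range is limited). The gripper opens to 85 mm and grips with 20 to 120 N. Pads are 22 mm wide; open, the fingers measure 114 mm over their backs; the gripper's body (76 mm by 85 mm) begins 54 mm behind the grasp point. The pads swing forward as they close: fully open they stand 13 mm farther back than shut.
Start: joints at [-1.308, 0.311, 0.014, 1.512, -0.004, 1.319, -0.027], TCP at [0.165, 0.525, 0.239] pointing down, gripper open.
Joint ranges: [-2.7, 2.7], [-0.3, 1.91], [-1.27, 1.3], [0.12, 2.57], [-1.44, 4.58], [0.2, 2.03], [-3.05, 3.05]. Speed limits (rad/s): [2.79, 2.79, 3.14, 3.14, 3.14, 3.14, 3.14].

INTERFACE

Orientations are given as a unit quaternion [x, y, z, w].
In Python, from bench import ctrl gives the robot as it stands.
- The arm moves only by the shell command python3 -m jog 'ROWS'. ROWS is JSON, a list of rows, each a list of 3 entries, a list of its own where there are three numbers: the closure, from 0 (fully open) to 1 (shut), then the shift along the tool's x, y, z in mm, then the turn about the tool's z in degrees. In form: [[gripper, [dx, dy, dz], turn], ...]. A call has 1 to 20 rows; each row is the pose to reach, as a shift and turn from the pose commanded when the call began, along the tool's axes at that moment; what a row does not reach only later rows make up. A row lasts 1/8 s, in which the tool goes at most 62.5 mm and 10.7 degrees, less where a joint would pass 70% of its speed; a pose out of reach is approached as far as the arm can. A call with a gripper value outside its range is refused whole. The fingers move at their own pace and stop on an object; the grip force is fixed at half the most. Time passes only in rows, so rows that repeat a pose let the fingers close. It gives the time, the measured TCP pose, the force, the opening and the grip force at its end, in the units of the state.
- ctrl.state(): the state, without advancing time (a new reading comes with each control period).
- ctrl.camera(name): name is "scene" or "top"; returns (picture, depth): 420x560x3 uint8, blue, green, red; 420x560 float32, m along the optical axis (not along the pixel's ray), 0 where there is no reading.
- ctrl.calibration(name): a dict with "fx", "fy", "cx", "cy" (pixels), "R" (3x3) and "t" (3): a world point X has camera coordinates R X + t. Camera axes: x right, y down, z forward; pixel columns grow to the right and rows downward; lengths in m; the calibration is good to about 2 mm. A picture is of the moment at which its call begins. calibration takes no time and is no camera call.
- ctrl.finish_job(): hands the job in; it is judged then, once.
The state is a dict: "time_s": time; "qpos": joint angles; "joint_vel": joint speeds; "tau": joint torques, N m; "tcp_pos": TCP position; "orientation": TCP orientation; "wrist_force": force on the tool from outside, world axes, zero at the start; "torque": the same for the moment, N m; "grip_width": finger opening in m; "finger_force": force on a finger pad.
Only numpy, scipy, OpenCV 4.12 (cv2) and the standard library are available. Lean on these libraries where they do the work, as an engineer would, in place of code of your own. Each camera call takes 0.05 s, during which the arm holds its last target. There are 200 camera calls.

TASK

Two small tilting tracing desks stand side by side on the studio bench; the panel of one is already set to a slope, the other lies shut or nearly so. Raise the low panel, which has a wooden tongue on its near edge to take hold of, to the same slope as its neighbour, so that one long pane can lie across both, and let go so that it stays there. Do not disturb the neighbour's setting or the things lying on the bench.

Things in the scene. Friction and masses are not known exactly. Their poses are not given: they have to be found in the camera images.
- desk_panel (a joint): Tilt of the low panel, the one to be raised, in rad: 0 = flat and shut on its base, growing as its near edge rises, stop at 1.3. Starts between 0 and 0.12. Stiff friction hinge: raising it takes 5 to 9 N upwards at the tongue, and the panel stays at whatever angle it is left.
- desk: The low desk, fixed to the bench, left or right of its neighbour: a light wooden base box 200 mm deep, 220 mm wide, 60 mm high, covered by a flat panel (wooden frame, white opal face) 200 x 220 x 14 mm, hinged along its far edge, away from the robot. Origin: centre of the base's underside; x level towards the far (hinge) side, y along the hinge, z up.
- desk_tongue (a point): Centre of the low panel's tongue, a flat wooden tab 40 mm wide, 14 mm thick, standing out 60 mm from the middle of the panel's near edge, in its plane; 230 mm from the hinge axis. Frame tilts with the panel: x towards the hinge, y along it (across the tab), z the panel's upward normal. Pinch it across its 40 mm from straight above: it pivots between the fingers as the panel rises.
- desk_hinge (a point): Middle of the low desk's hinge axis, 67 mm above the bench. Fixed; x points level from the robot's side to the far side of the desk, y along the hinge axis, z up.
- twin_panel (a joint): Tilt of the neighbour's panel in rad, same meaning as for the low panel. It starts between 0.5 and 0.95: this is the slope to match. Must stay as it is.
- twin_tongue (a point): Centre of the neighbour's tongue; the neighbour is a desk of the same shape and size, 270 to 310 mm from the low desk centre to centre and with its hinge axis parallel to it. Frame as for the other tongue. Raised, its top stands up to 285 mm above the bench: pass well over or around it.
- knife: Bystander: utility knife, 170 x 22 mm, 18 mm high, lying on the bench near the low desk's tongue, off to one side. Origin: about its middle, on its underside.
- fid: Bystander: flat wooden fid, 180 x 22 mm, 10 mm high, lying on the bench near the neighbour's tongue, off to one side. Origin: about its middle, on its underside.
- jar: Bystander: glass jar with a lid, 76 mm across, 124 mm high, at the right of the bench. Origin: centre of its underside.
- jar2: Bystander: glass jar with a lid, 76 mm across, 109 mm high, at the left of the bench. Origin: centre of its underside.

How it is judged:
At the end, for the whole second after the job is handed in: The raised panel stands by itself, at rest, with its slope within 0.09 rad (5 degrees) of the neighbour's, whose tongue is within 10 mm of where it was (angle between the z axis of desk_tongue and the z axis of twin_tongue, either way round below 0.09 rad and value of joint desk_panel above 0.35 rad and velocity of joint desk_panel between -0.03 and 0.03 rad/s and distance of twin_tongue from where it was at the start of the episode below 0.01 m); the robot touches nothing.
It fails at once if the neighbouring panel is moved by more than 10 mm at its tongue (distance of twin_tongue from where it was at the start of the episode above 0.01 m).
It fails at once if a bystander is moved by more than 30 mm (distance of any of knife, fid, jar, jar2 from where it was at the start of the episode above 0.03 m).
It also fails if it takes over 35 s, if anything falls off the work surface, if the arm or the gripper's body presses on something with over 40 N, if the wrist force passes 120 N, or if a joint passes its speed limit or range.

## Working session

There is one attempt and no reset: what is moved stays moved. The work goes in short steps, Python scripts to look and compute and a shell command to move; the robot and the scene stay as the last step left them, time stands still between calls to the robot, and variables do not carry over. Pictures are saved under pics/ and viewed, at most 10 in all, crops included, and the job is handed in when it is done.

```bash
mkdir -p pics; python3 - <<'E'
from bench import ctrl
import cv2,numpy as np
for n in("scene","top"):
    p,d=ctrl.camera(n);cv2.imwrite(f"pics/{n}0.png",p);np.save(f"pics/{n}0.npy",d)
    c=ctrl.calibration(n);print(n,c)
s=ctrl.state();print(s)
E
```

```text
scene {'fx': 539.4728308025013, 'fy': 539.4728308025013, 'cx': 267.8722788096578, 'cy': 207.8499099206153, 'R': array([[ 0.13599047,  0.9907021 , -0.00399331],
       [ 0.85174476, -0.11897304, -0.51027078],
       [-0.50600143,  0.06599068, -0.86000452]]), 't': array([-0.09570479, -0.45151496,  1.93744097])}
top {'fx': 408.24490859716286, 'fy': 408.24490859716286, 'cx': 276.37352756121044, 'cy': 212.2045653270538, 'R': array([[ 0.00611917, -0.99961506,  0.02706064],
       [-0.98274671, -0.011014  , -0.18462827],
       [ 0.18485524, -0.02546398, -0.98243581]]), 't': array([-0.00629008,  0.59211934,  1.00514683])}
{'time_s': 0.1, 'qpos': array([-1.30768868,  0.31166192,  0.0139935 ,  1.51288663, -0.00441797,
        1.31919365, -0.02720719]), 'joint_vel': array([-0.00108649, -0.00288871, -0.00237421, -0.00448501, -0.00024449,
       -0.00015357,  0.00216952]), 'tau': array([ 1.11347057e-03, -3.80858016e+01,  1.46856909e-01, -2.31239891e+01,
        1.22962860e-02,  8.09427118e-03, -1.37042957e-05]), 'tcp_pos': array([0.16485172, 0.52405301, 0.23832484]), 'orientation': array([ 1.51782620e-01,  9.88413332e-01, -1.05190055e-03, -1.25132783e-04]), 'wrist_force': array([-0.45504918, -0.28782934, -0.38930849]), 'torque': array([-0.02317336, -0.02295453, -0.02059567]), 'finger_force': 0.0, 'grip_width': 0.08530614334172586}
```

View pics/scene0.png

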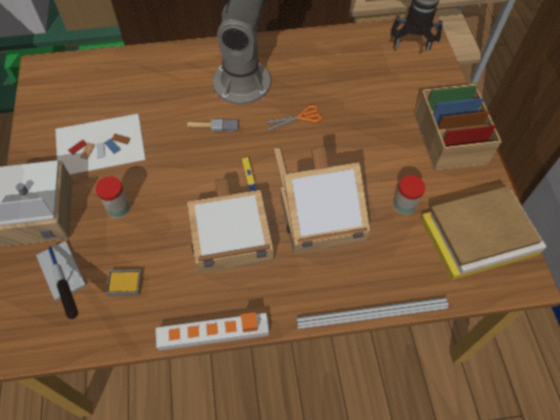

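View pics/top0.png

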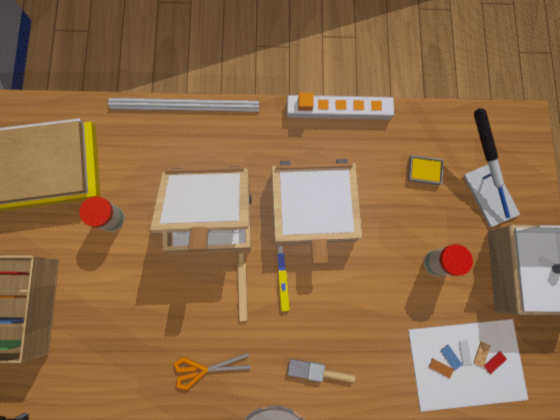

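Top view: low desk on the right, with its face centre at (316,202) and tongue at (319,250); the knife is at (284,280). The raised twin is on the left, with its tongue at (199,237), and the fid is at (242,290). I'll fit both panel faces from depth.

```bash
cat > h.py <<'E'
from bench import ctrl
import cv2,numpy as np
def pts(d,c,m):
    v,u=np.nonzero(m&(d>0));z=d[v,u]
    return (np.c_[(u-c['cx'])/c['fx']*z,(v-c['cy'])/c['fy']*z,z]-c['t'])@c['R']
def face(p,d,c,seed,lo=False):
    hsv=cv2.cvtColor(p,cv2.COLOR_BGR2HSV)
    m=((hsv[...,1]<45)&(hsv[...,2]>130)).astype(np.uint8)
    n,l=cv2.connectedComponents(cv2.erode(m,np.ones((3,3))),connectivity=4)
    X=pts(d,c,cv2.erode((l==l[seed[1],seed[0]]).astype(np.uint8),np.ones((3,3)))>0)
    ce=np.median(X,0)
    for _ in range(3):
        n=np.linalg.svd(X-X.mean(0),full_matrices=False)[2][2];n*=np.sign(n[2])
        r=abs((X-X.mean(0))@n);X=X[r<max(.004,2*r.std())]
    return X.mean(0),n,len(X),r.std()
E
python3 - <<'E'
from h import *
P={n:(cv2.imread(f"pics/{n}0.png"),np.load(f"pics/{n}0.npy"),ctrl.calibration(n)) for n in("scene","top")}
for n,s in (("top",((316,202),(199,197))),("scene",((230,225),(325,203)))):
    for k,q in zip(("low","twin"),s):
        a,nn,N,r=face(*P[n],q);print(n,k,a.round(4),nn.round(3),"tilt",np.arccos(nn[2]).round(3),"yaw",np.arctan2(-nn[1],-nn[0]).round(3),N,r)
p,d,c=P["top"]
for nm,(u0,u1,v0,v1) in dict(tongue=(308,332,238,268),knife=(274,294,246,316)).items():
    m=np.zeros(d.shape,bool);m[v0:v1,u0:u1]=1
    X=pts(d,c,m);h=(X[:,2]>.045)if nm=="tongue" else (X[:,2]>.008)&(X[:,2]<.03)
    print(nm,X[h].min(0).round(3),X[h].max(0).round(3),np.median(X[h],0).round(3))
cv2.imwrite("pics/crop.png",cv2.resize(p[150:320,130:380],None,fx=3,fy=3))
E
```

```text
top low [ 0.6162 -0.1017  0.0793] [ 0.033 -0.001  0.999] tilt 0.033 yaw 3.108 3746 0.0009742605612715311
top twin [0.6109 0.1808 0.1326] [0.545 0.026 0.838] tilt 0.578 yaw -3.094 3086 0.0007338395180405496
scene low [ 0.6208 -0.1031  0.0804] [ 0.029 -0.002  1.   ] tilt 0.029 yaw 3.057 2212 0.0011093833659919646
scene twin [0.6146 0.1805 0.1312] [0.547 0.027 0.837] tilt 0.58 yaw -3.092 2383 0.001106400793991802
tongue [ 0.458 -0.141  0.058] [ 0.523 -0.08   0.088] [ 0.493 -0.107  0.081]
knife [ 0.34  -0.037  0.008] [ 0.509 -0.007  0.025] [ 0.412 -0.021  0.014]
```

View pics/crop.png

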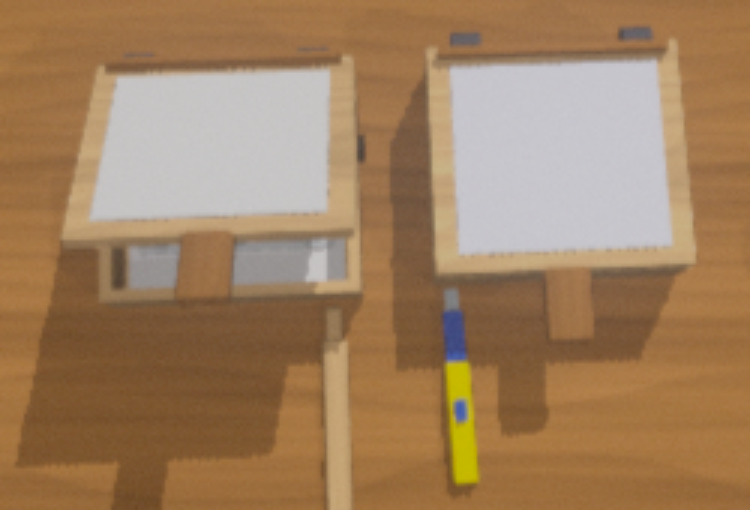

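The crop shows the low panel's tongue centred at crop (570,303), i.e. image (320,251), with the knife clear to its left. The twin's tilt is about 0.579. Next I compute the approach in tool axes.

```bash
cat >> h.py <<'E'
from scipy.spatial.transform import Rotation as Ro
def rel(target,yaw=.048):
    s=ctrl.state();R=Ro.from_quat(s['orientation']).as_matrix()
    y=R[:2,1];a=np.arctan2(y[1],y[0]);b=yaw+np.pi/2
    t=(b-a+np.pi/2)%np.pi-np.pi/2   # world turn; tool z is down -> sign flips
    print("shift mm",(R.T@(np.array(target)-s['tcp_pos'])*1000).round(1),"turn deg",np.degrees(-t).round(1),"q7",s['qpos'][6].round(2),s['tcp_pos'].round(4))
E
python3 - <<'E'
from h import *
s=ctrl.state()
rel(s['tcp_pos']+[0,0,.09]);rel([.480,-.109,.33]);rel([.480,-.109,.14])
E
```

```text
shift mm [ -0.   -0.2 -90. ] turn deg -20.2 q7 -0.03 [0.1649 0.5241 0.2383]
shift mm [-490.6 -509.5  -90.6] turn deg -20.2 q7 -0.03 [0.1649 0.5241 0.2383]
shift mm [-490.6 -509.1   99.4] turn deg -20.2 q7 -0.03 [0.1649 0.5241 0.2383]
```

```bash
python3 -m jog '[[0,[0,0,-60],0],[0,[0,0,-90],0],[0,[-40,-42,-90],-4],[0,[-80,-84,-90],-8],[0,[-120,-126,-90],-12],[0,[-160,-168,-90],-16],[0,[-200,-210,-90],-20],[0,[-240,-252,-90],-20],[0,[-280,-294,-90],-20],[0,[-320,-336,-90],-20],[0,[-360,-378,-90],-20],[0,[-400,-420,-90],-20],[0,[-440,-460,-90],-20],[0,[-475,-495,-90],-20],[0,[-491,-509,-90],-20],[0,[-491,-509,-90],-20],[0,[-491,-509,-90],-20]]'; python3 -c "
from h import *
rel([.480,-.109,.12]);rel([.480,-.109,.06])
p,d=ctrl.camera('scene');cv2.imwrite('pics/s1.png',p)"
```

```text
time_s: 2.22
tcp_pos: [0.4803, -0.1069, 0.3289]
orientation: [-0.023, 1.0, 0.001, -0.001]
wrist_force: [0.1, 0.2, 0.7]
grip_width: 0.0849
finger_force: 0.0
shift mm [ 2.000e-01 -2.400e+00  2.089e+02] turn deg -0.1 q7 1.94 [ 0.4803 -0.1069  0.3289]
shift mm [ 1.000e-01 -2.500e+00  2.689e+02] turn deg -0.1 q7 1.94 [ 0.4803 -0.1069  0.3289]
```

View pics/s1.png

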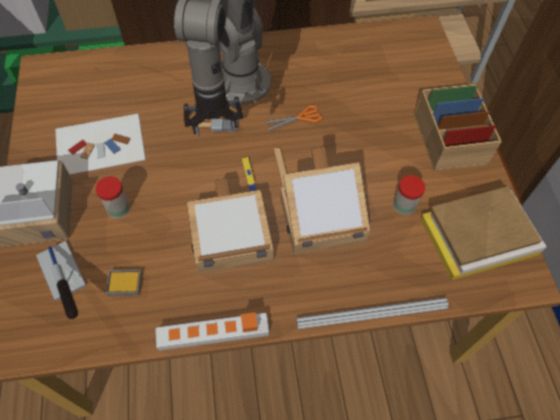

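Scene: the gripper is at (212,115), which agrees with its projected pose, high over the tongue at (222,188). Descending.

```bash
python3 -m jog '[[0,[0,-2,50],0],[0,[0,-2,100],0],[0,[0,-2,150],0],[0,[0,-2,190],0],[0,[0,-2,210],0],[0,[0,-2,225],0],[0,[0,-2,240],0],[0,[0,-2,255],0],[0,[0,-2,267],0],[0,[0,-2,267],0]]'; python3 -c "
from h import *
rel([.480,-.109,.061])
p,d=ctrl.camera('top');cv2.imwrite('pics/t2.png',cv2.resize(p[150:320,230:400],None,fx=3,fy=3))"
```

```text
time_s: 3.52
tcp_pos: [0.4801, -0.11, 0.0614]
orientation: [-0.022, 1.0, 0.0, -0.001]
wrist_force: [0.8, 0.2, -1.0]
grip_width: 0.0855
finger_force: 0.0
shift mm [0.  1.  0.4] turn deg -0.2 q7 2.14 [ 0.4801 -0.11    0.0614]
```

View pics/t2.png

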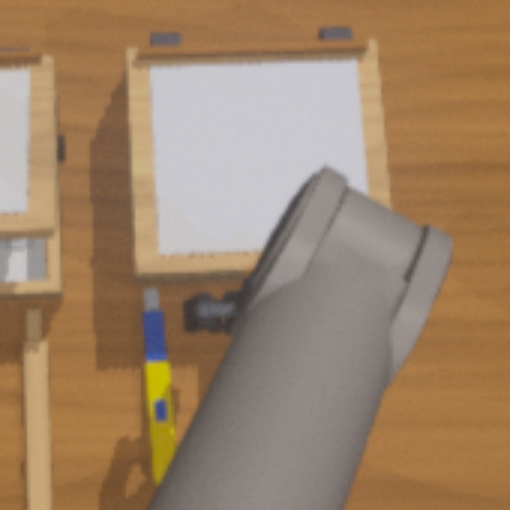

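The left finger at crop (205,312) is beside the tongue and clear of the knife, with no contact forces. Closing.

```bash
python3 -m jog '[[0.3,[0,0,0],0],[0.5,[0,0,0],0],[0.7,[0,0,0],0],[0.8,[0,0,0],0],[0.8,[0,0,0],0],[0.8,[0,0,0],0]]'; python3 - <<'E'
from h import *
s=ctrl.state();R=Ro.from_quat(s['orientation']).as_matrix();p=s['tcp_pos']
g=p+[0,0,.011]
x=np.array([np.cos(.048),np.sin(.048),0]); r=.24
for th in np.linspace(.031,.64,10):
    w=r*(np.cos(.031)-np.cos(th))*x+[0,0,r*(np.sin(th)-np.sin(.031))]
    print(round(th,3),(R.T@w*1000).round(0))
E
```

```text
time_s: 4.32
tcp_pos: [0.4811, -0.1099, 0.0625]
orientation: [-0.022, 1.0, 0.0, 0.0]
wrist_force: [-0.5, 1.3, 2.5]
grip_width: 0.0392
finger_force: 63.9
0.031 [0. 0. 0.]
0.099 [ -1.   0. -16.]
0.166 [ -3.   0. -32.]
0.234 [ -6.   0. -48.]
0.302 [-11.   0. -64.]
0.369 [-16.   0. -79.]
0.437 [-22.   0. -94.]
0.505 [ -30.    0. -109.]
0.572 [ -38.    0. -123.]
0.64 [ -47.    0. -136.]
```

Gripped at 39 mm. Raising along the arc.

```bash
python3 -m jog '[[0.8,[0,0,-8],0],[0.8,[-1,0,-16],0],[0.8,[-2,0,-24],0],[0.8,[-3,0,-32],0],[0.8,[-5,0,-40],0],[0.8,[-6,0,-48],0],[0.8,[-8,0,-56],0],[0.8,[-11,0,-64],0],[0.8,[-13,0,-72],0],[0.8,[-16,0,-79],0],[0.8,[-19,0,-87],0],[0.8,[-22,0,-94],0],[0.8,[-26,0,-102],0],[0.8,[-30,0,-109],0],[0.8,[-34,0,-116],0],[0.8,[-38,0,-123],0],[0.8,[-39,0,-125],0],[0.8,[-39,0,-125],0],[0.8,[-39,0,-125],0]]'; python3 - <<'E'
from h import *
p,d=ctrl.camera('scene');cv2.imwrite('pics/s3.png',p);c=ctrl.calibration('scene')
for q in((235,232),(325,203)):
    a,n,N,r=face(p,d,c,q);print(a.round(4),n.round(3),"tilt",np.arccos(n[2]).round(3),N,r)
E
```

```text
time_s: 6.7
tcp_pos: [0.52, -0.1079, 0.1876]
orientation: [-0.022, 1.0, 0.0, 0.0]
wrist_force: [3.3, 4.5, -9.0]
grip_width: 0.039
finger_force: 62.4
[ 0.6378 -0.1011  0.1308] [0.541 0.029 0.841] tilt 0.573 2566 0.0011001847501604203
[0.6143 0.1802 0.1312] [0.545 0.03  0.838] tilt 0.578 2432 0.0011239692392556871
```

View pics/s3.png

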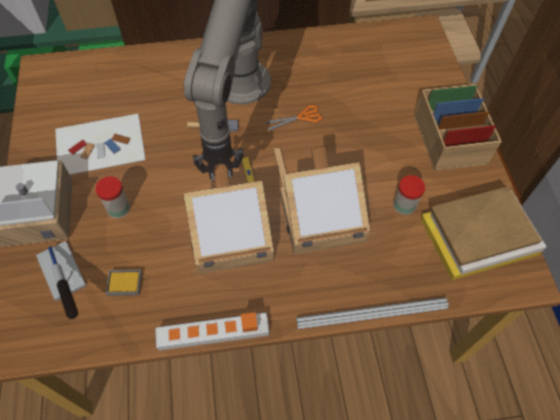

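Both panels show the same slope (0.573 against 0.578), and the gripper is still on the tongue at (218,163). Releasing and withdrawing up and back.

```bash
python3 -m jog '[[0.5,[0,0,0],0],[0.2,[0,0,0],0],[0,[0,0,0],0],[0,[0,0,0],0],[0,[0,0,0],0],[0,[0,0,-15],0],[0,[5,0,-40],0],[0,[10,0,-70],0],[0,[25,0,-110],0],[0,[40,0,-140],0],[0,[40,0,-140],0],[0,[40,0,-140],0],[0,[40,0,-140],0]]'; python3 - <<'E'
from h import *
p,d=ctrl.camera('scene');cv2.imwrite('pics/s4.png',p);c=ctrl.calibration('scene')
for q in((230,225),(325,203)):
    a,n,N,r=face(p,d,c,q);print(a.round(4),n.round(3),"tilt",np.arccos(n[2]).round(3),N,r)
E
```

```text
time_s: 8.38
tcp_pos: [0.4795, -0.1097, 0.3261]
orientation: [-0.022, 1.0, 0.0, -0.001]
wrist_force: [-0.4, 0.6, -0.5]
grip_width: 0.0854
finger_force: 0.0
[ 0.6385 -0.1014  0.1303] [0.541 0.028 0.84 ] tilt 0.573 2612 0.001106431445733004
[0.6153 0.1813 0.1306] [0.542 0.027 0.84 ] tilt 0.574 2418 0.0011120407011870805
```

View pics/s4.png

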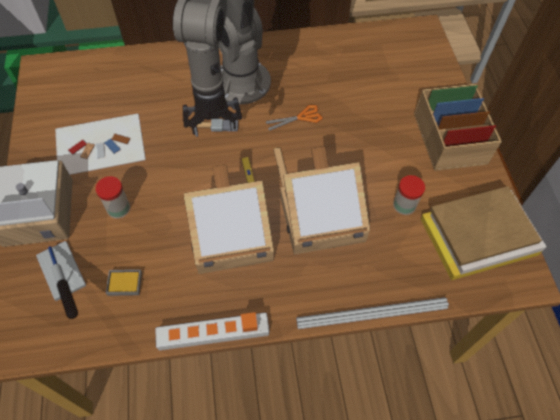

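The panel at (230,222) is standing by itself and matches the twin. The gripper is clear at (212,115), and the knife and fid are where they were. Handing in.

```bash
python3 -c "
from bench import ctrl
print(ctrl.finish_job())"
```

```text
the job is handed in; nothing more can be done
None
```

I raised the low panel to 0.573 rad, against 0.574 rad for its neighbour. It stays up by itself with the gripper clear and the neighbour and bench items undisturbed, and I handed the job in at about 8.4 s; no verdict was returned.

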